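# Reset the breaker and close the site power box

### The arm

A 6-joint arm with a two-finger parallel gripper is mounted at the origin on the work surface. World frame = base frame: x ahead of the robot, y to its left, z up, the work surface at z = 0. Lengths are in m, angles in rad, forces in N, time in s.
With the tool pointing down it reaches from about 0.275 to 0.825 m from the base axis. Payload 4.9 kg.
Tool frame: the origin (TCP) lies midway between the tips of the shut fingers; the grasp point (between the pads) lies 19 mm behind it (bot.grip_depth is the distance from the TCP to the grasp point, in m); z points along the fingers, y is the line along which they close (so a half turn about z gives the same grasp; the last joint's range is limited). The gripper opens to 85 mm and grips with 20 to 120 N. Pads are 22 mm wide; open, the fingers measure 114 mm over their backs; the gripper's body (76 mm by 85 mm) begins 54 mm behind the grasp point. The pads swing forward as they close: fully open they stand 13 mm farther back than shut.
Start: joints at [-1.267, 0.326, -0.193, 1.052, 0, 1.437], TCP at [0.233, -0.498, 0.231] pointing down, gripper open.
Joint ranges: [-2.65, 2.65], [-0.97, 1.79], [-1.3, 1.35], [-1.93, 2.1], [-1.47, 1.37], [-3.14, 3.14]. Speed limits (rad/s): [2.57, 2.57, 3.14, 3.14, 3.14, 3.14].

### API

Orientations are given as a unit quaternion [w, x, y, z].
In Python, from cell import bot gives the robot as it stands. Calls block until the motion is done:
- bot.move_pose(position, orientation): joint-space move of the TCP to a pose.
- bot.move_linear(position, speed=0.15, rotation=None, until_force=None): straight line of the TCP; rotation=None keeps the orientation; speed is the mean speed in m/s. With until_force (N) it stops when the force on the tool has changed by that much, and returns True; else False.
- bot.goto_joints(angles): joint-space move.
- bot.set_gripper(opening, grasp_force=None): opening from 0.0 (shut) to 1.0 (fully open); grasp_force is the grip in N (None keeps the last); returns when the fingers have stopped.
- bot.wait(seconds).
- bot.solve_ik(position, orientation): joint angles nearest the present ones, or None.
- bot.camera(name): name is "side" or "top"; returns the picture (420x560x3 uint8, red, green, blue); there is no depth.
- bot.calibration(name): a dict with "mtx" (3x3 intrinsics, pixels), "k1" (the pictures are not rectified: a ray, as slopes to the right and down, at radius r is drawn at 1 + k1 r^2 times it, then the intrinsics apply), "extrinsics" (4x4, takes a point from world to camera coordinates). Camera axes: x right, y down, z forward; pixel columns grow to the right and rows downward; lengths in m; the calibration is good to about 2 mm. A picture is of the moment at which its call begins. calibration takes no time and is no camera call.
A pose or a line that the arm cannot do raises bot.PlanningError and nothing moves.
- bot.close_job(): hands the job in; it is judged then, once.
Trained networks look in the newest picture that a camera, given by its name, has taken for a name from the list of things; names that differ only in an ending like _2 or _b are one class to them, and where a whole thing is asked for, a point or a joint stands for the part that bears it (a point fixed in the world has none). Each returns a list of dicts, best first, with "confidence" (0 to 1); they miss things now and then, are a little off and sometimes report something else, mostly with a low value. They report only what shows in the picture. A call takes as long as a camera call. They do not tell look-alikes from the thing itself.
- bot.search_frame(camera, thing): "bbox" ([left, top, width, height] in pixels, round what is visible of it).
Readings, each from a call of its own:
- bot.read_clock(): time.
- bot.read_joint_positions(): joint angles.
- bot.read_joint_vel(): joint speeds.
- bot.read_joint_efforts(): joint torques, N m.
- bot.read_position(): TCP position.
- bot.read_tool_rot(): TCP orientation.
- bot.read_ft_force(): force on the tool from outside, world axes, zero at the start.
- bot.read_moment(): the same for the moment, N m.
- bot.read_gripper_width(): opening from 0.0 (shut) to 1.0 (fully open).
- bot.read_finger_force(): force on a finger pad.
Only numpy, scipy, OpenCV 4.12 (cv2) and the standard library are available. Lean on these libraries where they do the work, as an engineer would, in place of code of your own. Each camera call takes 0.05 s, during which the arm holds its last target. There are 200 camera calls.

### The job

The breaker in the open power box has tripped: push its red toggle up the slope until it is fully on, then take the orange cover by its grip and seat it on the box's two pins, flush on the sloping rim all round. Leave everything else on the bench where it is, and let go of the cover.

Things in the scene. Friction and masses are not known exactly. Their poses are not given: they have to be found in the camera images.
- cover: orange cover plate, 154 (own x) x 120 (own y) x 6 mm, lying flat on the bench; two 12 mm through holes on its x axis, 63 mm either side of centre. On top a black grip rib, 70 mm long (x), 14 mm wide (y), 36 mm high over the plate. Origin: centre of the underside; z out of the top. Fits either way round (half turn). About 0.22 kg
- box_face: open face of the grey power box (fixed), sloping down 35 degrees to its front. Origin: centre of the rim plane, 105 mm above the bench; z square out of the face, x up the slope, y across. Outer size 154 (x) x 120 (y) mm; opening 104 x 100 mm, 54 mm deep; in it a white breaker block, top 34 mm below the rim plane, x -25 to +45 mm. The seated cover's origin lies on this origin
- pin_low (a point): tip of the lower of two steel pins, 8 mm thick, tapered tip, standing 13 mm square out of the rim, at x = -63, y = 0 mm of the face
- pin_high (a point): tip of the upper pin, the same, at x = +63, y = 0 mm of the face
- breaker (a joint): red breaker toggle in the middle of the opening, hinged on an axis along the face's y at x = 10, z = -33 mm in the face's frame; 26 mm long, 18 mm wide (y), 8 mm thick. 0 = off, leaning 0.6 rad down the slope (to -x of the face); 1.2 = fully on, leaning 0.6 rad up the slope, its end stop. It stays where it is left; about 2 N at the tip moves it.
- breaker_tip (a point): middle of the free end of the red toggle, 7 mm (upright) to 12 mm (at either end stop) below the rim plane
- spare_cover: spare grey blank, 130 x 100 x 6 mm, no holes, grey grip rib like the orange one; does not belong to this box. Origin: centre of the underside
- screwdriver: screwdriver lying on the bench, pointing roughly away from the robot; bystander
- hammer: hammer lying across the back of the bench; bystander
- screw_jar: glass jar with yellow cap, 64 mm across, 75 mm high; bystander. Origin: centre of the underside
- tape_measure: yellow tape measure, 70 x 34 x 62 mm; bystander. Origin: centre of the underside
- brick: loose brick, 100 x 210 x 65 mm; bystander. Origin: centre of the underside
- mug: blue mug, 80 mm across, 90 mm high; bystander. Origin: centre of the underside
Mind the look-alikes: they are no part of the job. Several things have the shape of the cover; the one meant has the colours described above.

How it is judged:
On the way:
1. the breaker toggle is pushed fully on (value of joint breaker above 1.05 rad), for 0.2 s.
At the end, for the whole second after the job is handed in: The toggle is on (above 1.05 of 1.2 rad) and the orange cover lies at rest and released on the box: its underside within 3 mm of the rim plane and parallel to it within 0.04 rad, centred within 5 mm, its long side along the face's slope within 0.08 rad, either way round (value of joint breaker above 1.05 rad and x of cover in the frame of box_face between -0.005 and 0.005 m and y of cover in the frame of box_face between -0.005 and 0.005 m and z of cover in the frame of box_face between -0.003 and 0.003 m and angle between the z axis of cover and the z axis of box_face, either way round below 0.04 rad and angle between the x axis of cover and the x axis of box_face, either way round below 0.08 rad and contact force between cover and the fingers below 0.1 N and linear speed of cover below 0.02 m/s and angular speed of cover below 0.1 rad/s); the robot touches nothing.
It fails at once if the spare cover, a tool, the jar, the brick or the mug was moved more than 30 mm (distance of any of spare_cover, screwdriver, hammer, screw_jar, tape_measure, brick, mug from where it was at the start of the episode above 0.03 m).
It also fails if it takes over 56 s, if anything falls off the work surface, if the arm or the gripper's body presses on something with over 40 N, if the wrist force passes 120 N, or if a joint passes its speed limit or range.

## Working session

There is one attempt and no reset: what is moved stays moved. The work goes in short steps, each a Python script; the robot and the scene stay as the last script left them, time stands still between calls to the robot, and variables do not carry over. Pictures are saved under pics/ and viewed, at most 10 in all, crops included, and the job is handed in when it is done.

```bash
mkdir -p pics; ls; python3 - <<'E'
from cell import bot
import cv2,numpy as np
for n in("side","top"):
    im=bot.camera(n); cv2.imwrite(f"pics/{n}0.png",cv2.cvtColor(im,cv2.COLOR_RGB2BGR))
    c=bot.calibration(n); print(n,np.round(c["mtx"],1).tolist(),c["k1"],np.round(c["extrinsics"],4).tolist())
    for t in("cover","box_face","pin_low","pin_high","breaker_tip","spare_cover"):
        print(t,[(np.round(d["bbox"],1).tolist(),round(d["confidence"],2)) for d in bot.search_frame(n,t)[:3]])
E
```

```text
pics
side [[429.2, 0.0, 277.2], [0.0, 429.2, 209.6], [0.0, 0.0, 1.0]] 0.03752776206759161 [[-0.7753, -0.6313, -0.0194, 0.4082], [-0.4099, 0.5264, -0.7449, 0.2996], [0.4805, -0.5696, -0.6669, 1.0373], [0.0, 0.0, 0.0, 1.0]]
cover [([239.1, 331.7, 80.7, 84.3], 0.96), ([232.3, 206.8, 64.3, 40.2], 0.87), ([297.1, 242.4, 63.5, 42.1], 0.85)]
box_face [([154.7, 224.0, 76.0, 76.7], 0.63)]
pin_low [([155.0, 226.2, 72.7, 73.2], 0.69)]
pin_high [([158.5, 226.7, 72.1, 74.3], 0.77)]
breaker_tip [([186.0, 256.4, 12.1, 7.1], 0.55)]
spare_cover [([287.2, 167.4, 43.9, 30.5], 0.76)]
top [[394.8, 0.0, 279.6], [0.0, 394.8, 209.6], [0.0, 0.0, 1.0]] -0.023828366987783404 [[-0.0, -0.9999, -0.0145, 0.0081], [-0.9985, 0.0008, -0.0547, 0.541], [0.0547, 0.0144, -0.9984, 1.1568], [0.0, 0.0, 0.0, 1.0]]
cover [([264.2, 169.0, 47.1, 54.8], 0.75), ([265.6, 248.2, 45.9, 52.9], 0.73), ([146.4, 282.6, 55.5, 47.3], 0.59)]
box_face [([163.3, 155.6, 52.1, 64.7], 0.95)]
pin_low [([160.6, 159.6, 56.5, 68.6], 0.81)]
pin_high [([163.0, 158.0, 54.2, 64.8], 0.93), ([231.9, 177.3, 12.5, 53.7], 0.21)]
breaker_tip [([182.4, 187.8, 8.8, 9.2], 0.52)]
spare_cover [([354.9, 165.9, 34.6, 43.2], 0.73)]
```

```bash
python3 - <<'E'
import cv2
for n in("side","top"):
    im=cv2.imread(f"pics/{n}0.png"); cv2.imwrite(f"pics/{n}0v.png",cv2.resize(im,(800,600),interpolation=cv2.INTER_CUBIC))
E
```

```text
(no output)
```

View pics/side0v.png

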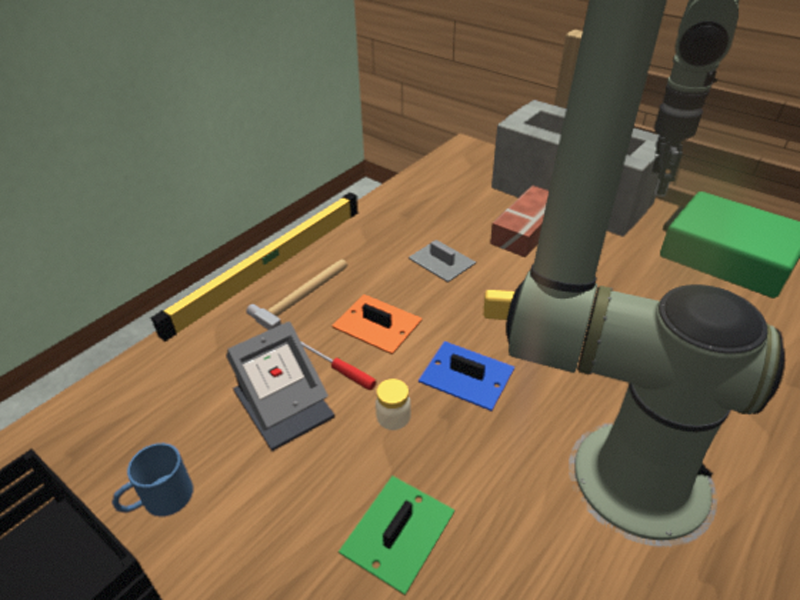

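View pics/top0v.png

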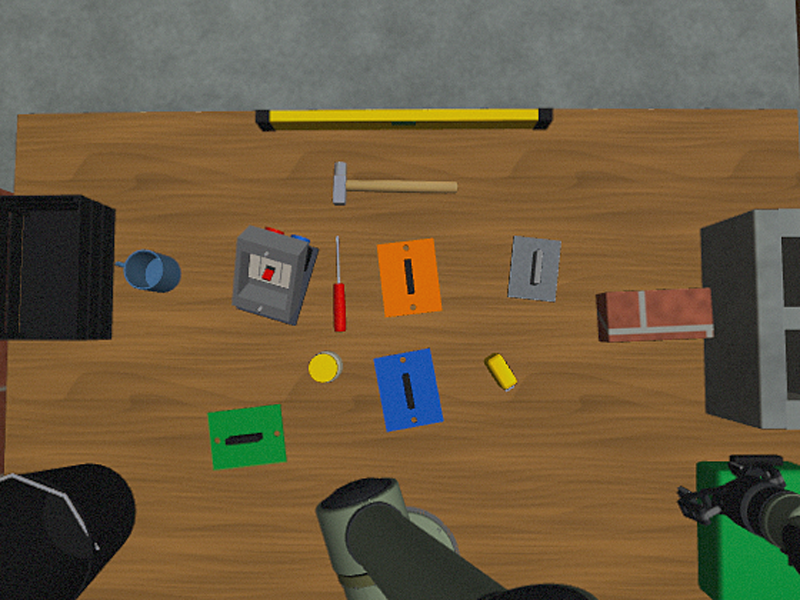

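The top view shows the orange cover at about (409,277) in the 800 px view. The box is at (270,275), with its low pin at about (261,309), and the red toggle is at (269,271). I'll zoom in on these.

```bash
python3 - <<'E'
import cv2,numpy as np
s=cv2.imread("pics/side0.png");t=cv2.imread("pics/top0.png")
f=lambda im,x,y,w,h,k:cv2.resize(im[y:y+h,x:x+w],None,fx=k,fy=k,interpolation=cv2.INTER_CUBIC)
a=f(s,150,215,100,100,4);b=f(t,150,145,100,100,4)
cv2.imwrite("pics/z1.png",np.hstack([a,b]))
E
```

```text
(no output)
```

View pics/z1.png

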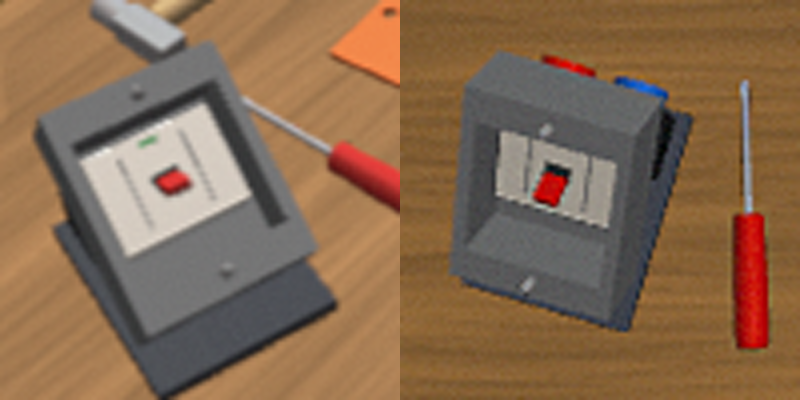

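```bash
cat > h.py <<'E'
from cell import bot
import cv2,numpy as np
from scipy.optimize import least_squares
from scipy.spatial.transform import Rotation as R
CAL={n:bot.calibration(n) for n in("side","top")}
def proj(n,P):
    c=CAL[n];E=np.array(c["extrinsics"]);P=np.atleast_2d(P)@E[:3,:3].T+E[:3,3]
    s=P[:,:2]/P[:,2:];r2=(s**2).sum(1,keepdims=True);s=s*(1+c["k1"]*r2);M=np.array(c["mtx"])
    return s*[M[0,0],M[1,1]]+M[:2,2]
def plane(n,uv,z):
    c=CAL[n];uv=np.array(uv,float).reshape(-1,1,2);E=np.array(c["extrinsics"])
    s=cv2.undistortPoints(uv,np.array(c["mtx"]),np.array([c["k1"],0,0,0,0.])).reshape(-1,2)
    d=np.c_[s,np.ones(len(s))]@E[:3,:3];o=-E[:3,:3].T@E[:3,3]
    return (o+d*((z-o[2])/d[:,2])[:,None])[:,:2]
def face(p):  # x,y,yaw -> origin, R (columns x,y,z)
    return np.r_[p[:2],.105],R.from_euler("ZY",[p[2],-np.radians(35)]).as_matrix()
def orange(im):
    h=cv2.cvtColor(im,cv2.COLOR_RGB2HSV)
    return cv2.inRange(h,(6,150,110),(16,255,255))
def quat(M):
    return np.roll(R.from_matrix(M).as_quat(),1)
def save(n,name,im=None):
    im=bot.camera(n) if im is None else im
    cv2.imwrite(f"pics/{name}.png",cv2.cvtColor(im,cv2.COLOR_RGB2BGR)); return im
E
cat > m.py <<'E'
from h import *
px={"side":[(137,89),(226,266),(38,128),(213,42),(317,245),(147,336)],
    "top":[(143,134),(124,290),(67,90),(237,135),(230,328),(52,275)]}
off={"side":(150,215),"top":(150,145)}
loc=np.array([(63,0,13),(-63,0,13),(77,60,0),(77,-60,0),(-77,-60,0),(-77,60,0)])/1e3
obs={n:np.array(v)/4+off[n]-.375 for n,v in px.items()}
def res(p,ns=("side","top")):
    o,M=face(p);W=o+loc@M.T
    return np.concatenate([(proj(n,W)-obs[n]).ravel() for n in ns])
for ns in(("side",),("top",),("side","top")):
    f=least_squares(res,[.55,.22,-.2],args=(ns,));print(ns,np.round(f.x,4));print(np.round(f.fun.reshape(-1,2),1).tolist())
np.save("face.npy",f.x)
# cover
for n in("side","top"):
    im=cv2.cvtColor(cv2.imread(f"pics/{n}0.png"),cv2.COLOR_BGR2RGB)
    m=orange(im);k,lab,st,ce=cv2.connectedComponentsWithStats(m);i=1+st[1:,4].argmax()
    c=max(cv2.findContours((lab==i).astype(np.uint8),cv2.RETR_EXTERNAL,cv2.CHAIN_APPROX_NONE)[0],key=len).reshape(-1,2)
    w=plane(n,c,.006);r=cv2.minAreaRect((w*1000).astype(np.float32));print(n,st[i],r)
E
python3 m.py
```

```text
('side',) [ 0.5729  0.271  -0.2747]
[[-0.1, 0.7], [0.8, 0.8], [-0.5, -2.5], [-1.2, -0.8], [0.4, 0.7], [0.5, 0.7]]
('top',) [ 0.5715  0.2656 -0.2574]
[[0.2, 1.0], [1.7, 0.7], [-0.2, -0.3], [0.6, -0.3], [-3.4, -1.9], [1.0, 0.7]]
('side', 'top') [ 0.5725  0.2685 -0.267 ]
[[0.7, 0.2], [1.8, 0.2], [0.3, -2.8], [-0.6, -1.3], [1.3, 0.0], [1.6, 0.2], [-0.7, 0.7], [0.5, 0.3], [-1.0, -0.9], [-0.3, -0.4], [-4.6, -2.1], [-0.2, 0.1]]
side [ 232  206   64   42 1238] ((588.741943359375, -9.8475341796875), (157.78271484375, 125.37632751464844), 6.86820650100708)
top [    3    76   557   344 69950] ((433.90496826171875, 0.70867919921875), (1029.747802734375, 1687.0123291015625), 0.025305576622486115)
```

```bash
sed -i 's/(230,328)/(211,319)/; s/args=(ns,))/args=(ns,),loss="soft_l1",f_scale=.4)/' m.py; sed -i 's/(6,150,110)/(6,215,120)/' h.py; python3 m.py; python3 - <<'E'
from h import *
p=np.load("face.npy");o,M=face(p);out=[]
loc=np.array([(77,60,0),(77,-60,0),(-77,-60,0),(-77,60,0)])/1e3
inn=np.array([(52,50,0),(52,-50,0),(-52,-50,0),(-52,50,0)])/1e3
pins=np.array([(63,0,0),(63,0,13),(-63,0,0),(-63,0,13)])/1e3
tg=np.array([(10,0,-33),(10-26*np.sin(.6),0,-33+26*np.cos(.6))])/1e3
for n,(x,y) in(("side",(150,215)),("top",(150,145))):
    im=cv2.imread(f"pics/{n}0.png")[y:y+100,x:x+100];im=cv2.resize(im,None,fx=4,fy=4,interpolation=cv2.INTER_CUBIC)
    q=lambda P:np.round((proj(n,o+P@M.T)-[x,y]+.375)*4).astype(np.int32)
    for P in(loc,inn):cv2.polylines(im,[q(P)],True,(0,255,0))
    for P in(pins[:2],pins[2:],tg):cv2.polylines(im,[q(P)],False,(255,255,0))
    out.append(im)
cv2.imwrite("pics/z2.png",np.hstack(out))
E
```

```text
('side',) [ 0.5744  0.2698 -0.2884]
[[0.1, 0.0], [0.4, 0.4], [-0.3, -3.4], [-0.8, -1.2], [0.2, 0.5], [-0.0, 0.0]]
('top',) [ 0.5727  0.2677 -0.2804]
[[-0.2, 0.7], [0.5, 0.1], [-0.3, -1.1], [0.2, -0.1], [0.0, 0.3], [-0.1, -0.3]]
('side', 'top') [ 0.5736  0.2688 -0.2847]
[[0.6, -0.0], [1.0, 0.2], [0.2, -3.4], [-0.4, -1.3], [0.8, 0.3], [0.6, -0.1], [-0.5, 0.4], [0.1, -0.2], [-0.6, -1.5], [-0.1, -0.3], [-0.4, 0.0], [-0.5, -0.7]]Traceback (most recent call last):
  File "m.py", line 16, in <module>
    m=orange(im);k,lab,st,ce=cv2.connectedComponentsWithStats(m);i=1+st[1:,4].argmax()
                                                                     ~~~~~~~~~~~~~~~^^
ValueError: attempt to get argmax of an empty sequence
```

View pics/z2.png

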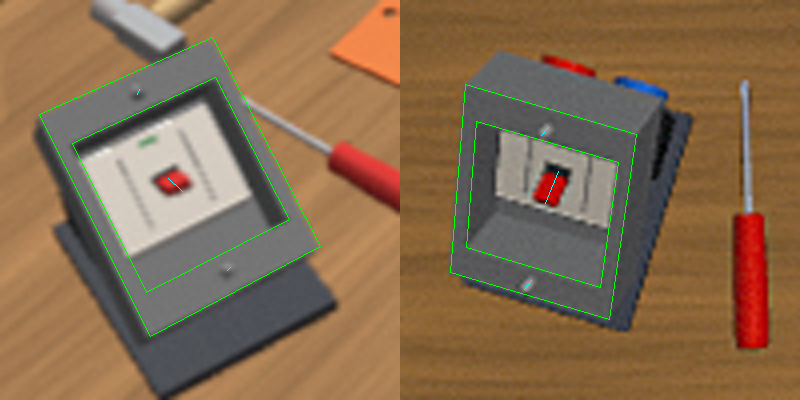

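The overlay fits the rim, pins and toggle within about 1 px in both views. Next I'll measure the cover, then plan reachable poses.

```bash
python3 - <<'E'
import re
s=open("h.py").read()
i=s.index("def orange");j=s.index("def quat")
s=s[:i]+'''def orange(im):
    a=im.astype(int)
    return ((a[...,0]-a[...,2]>110)&(a[...,0]-a[...,1]>60)&(a[...,1]-a[...,2]>25)).astype(np.uint8)*255
'''+s[j:]
open("h.py","w").write(s)
m=open("m.py").read(); m=m[:m.index("# cover")]
open("m.py","w").write(m+'''
loc=np.array([(77,60,6),(77,-60,6),(-77,-60,6),(-77,60,6)])/1e3
C=[]
for n in("side","top"):
    im=cv2.cvtColor(cv2.imread(f"pics/{n}0.png"),cv2.COLOR_BGR2RGB)
    k,lab,st,ce=cv2.connectedComponentsWithStats(orange(im));i=1+st[1:,4].argmax()
    c=max(cv2.findContours((lab==i).astype(np.uint8),cv2.RETR_EXTERNAL,cv2.CHAIN_APPROX_NONE)[0],key=len).reshape(-1,2)
    r=cv2.minAreaRect((plane(n,c,.006)*1000).astype(np.float32));print(n,st[i],r)
    (x,y),(w,h),a=r; a=a if w>h else a-90
    C.append([x/1e3,y/1e3,np.radians(a)])
C=np.mean(C,0);print(C);np.save("cover.npy",C)
''')
E
python3 m.py|tail -3
cat > plan.py <<'E'
from h import *
C=np.load("cover.npy");o,M=face(np.load("face.npy"))
print("face",o,"toggle tip off",o+M@[-.0047,0,-.0115])
def tooldown(yaw,s=1): # y tool along cover y (closing across rib)
    x=np.array([np.cos(yaw),np.sin(yaw),0])*s; z=np.array([0,0,-1.]);return np.c_[x,np.cross(z,x),z]
for s in(1,-1):
    Tc=tooldown(C[2],s);q=quat(Tc)
    for h in(.15,.042-.022+.019-.019): print("grasp",s,h,bot.solve_ik([*C[:2],h],q))
    # cover seated: tool x = s*face x, z=-face z
    Tf=np.c_[s*M[:,0],-s*M[:,1],-M[:,2]];
    for d in(.12,.02): print("place",s,d,bot.solve_ik(o+M@[0,0,d],quat(Tf)))
    Tt=np.c_[s*M[:,1],s*M[:,0],-M[:,2]]
    for d in(.05,-.03): print("toggle",s,d,bot.solve_ik(o+M@[-.03,0,d],quat(Tt)))
    Td=np.c_[s*M[:,0],-s*M[:,1],-M[:,2]]
    for d in(.05,-.03): print("toggle2",s,d,bot.solve_ik(o+M@[-.03,0,d],quat(Td)))
E
python3 plan.py
```

```text
side [ 232  206   64   41 1181] ((589.7471313476562, -11.858619689941406), (156.80642700195312, 123.17522430419922), 6.793920040130615)
top [ 264  166   46   56 1934] ((588.81640625, -11.2880859375), (155.02682495117188, 120.97152709960938), 6.770669460296631)
[ 0.58928177 -0.01157335  0.11837337]
face [0.57358241 0.26875414 0.105     ] toggle tip off [0.57621798 0.26798284 0.09288394]
grasp 1 0.15 [-0.14483779  0.46132663 -0.20564716  0.90382253  0.          2.87838148]
grasp 1 0.020000000000000007 [-0.14483779  0.61178094 -0.33377286  0.62524253  0.          2.87838148]
place 1 0.12 [ 0.62611364  0.20674205 -0.61935914  0.33918927 -0.47027072 -2.32919693]
place 1 0.02 [ 0.53665649  0.37351183 -0.65427978  0.09792531 -0.43333416 -2.41977411]
toggle 1 0.05 [ 0.60058586  0.33002823 -0.69384409  0.12967397 -0.46006222  2.35701233]
toggle 1 -0.03 [ 0.53072433  0.47989581 -0.69526886 -0.05191519 -0.43077358  2.28672232]
toggle2 1 0.05 [ 0.60058586  0.33002823 -0.69384409  0.12967397 -0.46006222 -2.35537665]
toggle2 1 -0.03 [ 0.53072433  0.47989581 -0.69526886 -0.05191519 -0.43077358 -2.42566667]
grasp -1 0.15 [-0.14483779  0.46132663 -0.20564716  0.90382253  0.         -0.26321117]
grasp -1 0.020000000000000007 [-0.14483779  0.61178094 -0.33377286  0.62524253  0.         -0.26321117]
place -1 0.12 [ 0.62611364  0.20674205 -0.61935914  0.33918927 -0.47027072  0.81239572]
place -1 0.02 [ 0.53665649  0.37351183 -0.65427978  0.09792531 -0.43333416  0.72181854]
toggle -1 0.05 [ 0.60058586  0.33002823 -0.69384409  0.12967397 -0.46006222 -0.78458033]
toggle -1 -0.03 [ 0.53072433  0.47989581 -0.69526886 -0.05191519 -0.43077358 -0.85487034]
toggle2 -1 0.05 [ 0.60058586  0.33002823 -0.69384409  0.12967397 -0.46006222  0.786216  ]
toggle2 -1 -0.03 [ 0.53072433  0.47989581 -0.69526886 -0.05191519 -0.43077358  0.71592599]
```

```bash
cat > push.py <<'E'
from h import *
o,M=face(np.load("face.npy"))
q=quat(np.c_[-M[:,0],M[:,1],-M[:,2]]);P=lambda x,z:o+M@[x,0,z]
print(bot.read_clock())
bot.set_gripper(0.0)
bot.move_pose(P(-.027,.10),q); print(bot.read_clock(),bot.read_position()-P(-.027,.10))
print("down",bot.move_linear(P(-.027,-.022),speed=.1,until_force=8))
f0=np.array(bot.read_ft_force())
print("push",bot.move_linear(P(.006,-.022),speed=.03,until_force=14))
print(M.T@(bot.read_position()-o),M.T@(np.array(bot.read_ft_force())-f0),bot.read_clock())
save("top","push_t");save("side","push_s")
bot.move_linear(P(-.01,-.022),speed=.1)
bot.move_linear(P(-.02,.10),speed=.15);print(bot.read_clock())
a=save("top","after_t");b=save("side","after_s")
E
python3 push.py; python3 - <<'E'
import cv2,numpy as np
f=lambda p,x,y:cv2.resize(cv2.imread(p)[y:y+100,x:x+100],None,fx=3,fy=3)
cv2.imwrite("pics/z3.png",np.vstack([np.hstack([f(f"pics/{k}_s.png",150,215),f(f"pics/{k}_t.png",150,145)]) for k in("push","after")]))
E
```

```text
0.7
4.4 [ 4.80434752e-04 -5.48774303e-04  8.63613781e-05]
down False
push False
[ 0.00405332 -0.00028567 -0.02220018] [-6.15604734 -0.61515627  2.65922882] 7.0167
8.3917
```

View pics/z3.png

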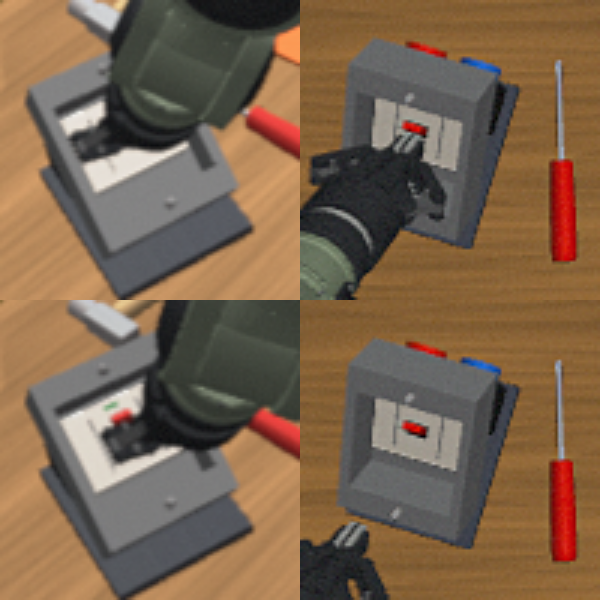

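```bash
python3 - <<'E'
from h import *
o,M=face(np.load("face.npy"))
im=cv2.cvtColor(cv2.imread("pics/after_t.png"),cv2.COLOR_BGR2RGB).astype(int)
m=((im[...,0]>120)&(im[...,1]<70)&(im[...,2]<70));m[:178]=0;m[205:]=0;m[:,:170]=0;m[:,210:]=0
v,u=np.nonzero(m);print("obs",u.min(),u.max(),v.min(),v.max(),u.mean(),v.mean())
for th in(0,.6,.8,.9,1.0,1.1,1.2,1.3):
    a=th-.6;d=np.array([np.sin(a),0,np.cos(a)]);e=np.array([np.cos(a),0,-np.sin(a)]);b=np.array([.01,0,-.033])
    c=[b+d*l+e*t+np.array([0,y,0]) for l in(.004,.026) for t in(-.004,.004) for y in(-.009,.009)]
    q=proj("top",o+np.array(c)@M.T);h=cv2.convexHull(q.astype(np.float32));mo=cv2.moments(h)
    print(th,q.min(0).round(1),q.max(0).round(1),round(mo["m10"]/mo["m00"],1),round(mo["m01"]/mo["m00"],1))
E
```

```text
obs 184 190 185 188 187.125 186.875
0 [182.6 187.2] [191.9 197. ] 187.3 192.1
0.6 [182.6 186.1] [191.9 193.9] 187.2 190.0
0.8 [182.7 185.7] [192.1 192.4] 187.4 189.0
0.9 [182.8 185.5] [192.1 191.5] 187.5 188.5
1.0 [183.  185.4] [192.2 190.7] 187.6 188.0
1.1 [183.2 185.2] [192.3 189.8] 187.7 187.5
1.2 [183.4 184.3] [192.4 189.6] 187.9 186.9
1.3 [183.6 183.4] [192.4 189.5] 188.0 186.4
```

The toggle matches about 1.2 rad in the model. I'll give it one firmer confirming push, then grasp the cover.

```bash
cat > grasp.py <<'E'
from h import *
o,M=face(np.load("face.npy"));C=np.load("cover.npy")
q=quat(np.c_[-M[:,0],M[:,1],-M[:,2]]);P=lambda x,z:o+M@[x,0,z]
bot.move_linear(P(-.015,-.022),speed=.2)
print("push",bot.move_linear(P(.011,-.022),speed=.04,until_force=18),M.T@(bot.read_position()-o))
bot.move_linear(P(-.01,-.022),speed=.1);bot.move_linear(P(-.02,.10),speed=.2)
x=-np.array([np.cos(C[2]),np.sin(C[2]),0]);z=np.array([0,0,-1.]);qc=quat(np.c_[x,np.cross(z,x),z])
bot.set_gripper(.6)
bot.move_pose([*C[:2],.12],qc)
print("down",bot.move_linear([*C[:2],.014],speed=.1,until_force=8),bot.read_position())
bot.set_gripper(0.0,70);print(bot.read_gripper_width(),bot.read_finger_force(),bot.read_position())
np.save("zg.npy",bot.read_position()[2])
bot.move_linear([*C[:2],.2],speed=.15)
print(bot.read_gripper_width(),bot.read_ft_force())
bot.move_pose(P(0,.10+.014),q);print(bot.read_clock(),M.T@(bot.read_position()-o))
a=save("top","hov_t");b=save("side","hov_s");print(bot.read_clock())
E
python3 grasp.py; python3 - <<'E'
import cv2,numpy as np
f=lambda p,x,y:cv2.resize(cv2.imread(p)[y:y+160,x:x+130],None,fx=3,fy=3)
cv2.imwrite("pics/z4.png",np.hstack([f("pics/hov_s.png",130,150),f("pics/hov_t.png",120,110)]))
E
```

```text
push True [ 0.00394256  0.0001219  -0.02174134]
down False [ 0.58992891 -0.01163664  0.01467651]
0.15187286239576359 69.69352126121521 [ 0.58973611 -0.01155018  0.01468743]
0.1520177078840274 [ 0.75896621 -0.1784836  -2.87525614]
16.9 [ 0.00043219 -0.00026239  0.11363768]
17.0
```

View pics/z4.png

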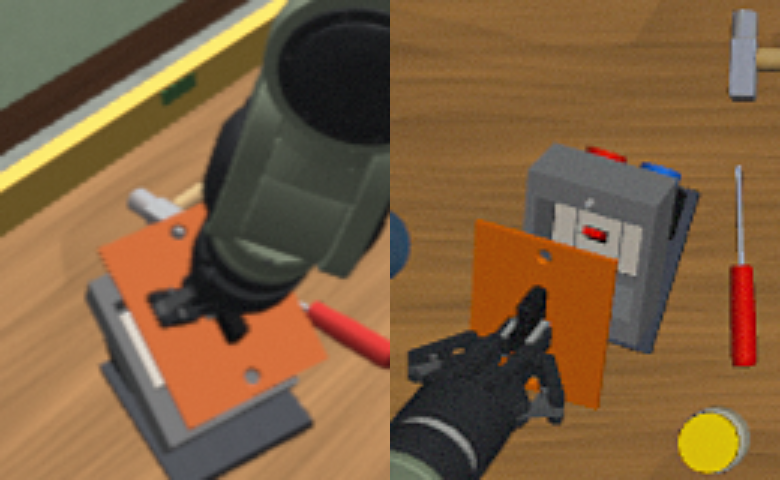

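```bash
cat > fit.py <<'E'
from h import *
fs={"side":[.5744,.2698,-.2884],"top":[.5727,.2677,-.2804]}
L={"hh":(63,0,6),"hl":(-63,0,6),"A":(77,60,6),"B":(77,-60,6),"Cc":(-77,-60,6),"D":(-77,60,6)}
ob={"side":{"hh":(178,231),"hl":(252,376),"A":(100,246),"Cc":(327,357),"D":(190,428)},
    "top":{"hh":(543-390,256),"A":(475-390,220),"B":(616-390,262),"Cc":(598-390,407)}}
off={"side":(130,150),"top":(120,110)}
t=M=None
o,M0=face(np.load("face.npy"));dz=(M0.T@(bot.read_position()-o))[2]-float(np.load("zg.npy"));print("dz",dz)
for n in ob:
    im=cv2.cvtColor(cv2.imread(f"pics/hov_{n[0]}.png"),cv2.COLOR_BGR2RGB);msk=orange(im)
    pts=[];loc=[]
    for k,(u,v) in ob[n].items():
        p=np.array([u,v])/3+off[n]-.33
        if k[0]=="h":
            c=np.round(p).astype(int);w=msk[c[1]-4:c[1]+5,c[0]-4:c[0]+5]==0;V,U=np.nonzero(w)
            q=np.array([U.mean(),V.mean()])+c-4;print(n,k,p.round(1),q.round(1),w.sum());p=q
        pts.append(p);loc.append(L[k])
    loc=np.array(loc)/1e3+[0,0,dz]
    o,M=face(fs[n])
    def res(g):
        X=(R.from_euler("z",g[2]).as_matrix()@loc.T).T+[g[0],g[1],0]
        return (proj(n,o+X@M.T)-pts).ravel()
    f=least_squares(res,[0,0,0],loss="soft_l1",f_scale=.5);print(n,f.x.round(4),np.round(f.fun.reshape(-1,2),1).tolist())
E
python3 fit.py
```

```text
dz 0.09864867488050665
side hh [189.  226.7] [188.9 226.9] 22
side hl [213.7 275. ] [213.5 275. ] 26
side [ 0.0008 -0.0025 -0.0033] [[0.4, -0.2], [0.1, -0.2], [-0.5, 0.2], [0.3, 0.0], [-0.4, 0.2]]
top hh [170.7 195. ] [171.5 194.5] 12
top [ 0.0017  0.0005 -0.0027] [[-0.3, 0.1], [0.2, 0.0], [0.1, -0.4], [-0.1, 0.2]]
```

```bash
python3 - <<'E'
from h import *
o,M=face(np.load("face.npy"));zg=float(np.load("zg.npy"))
bot.move_linear(o+M@[-.0012,.0008,.022+zg],speed=.1)
print(M.T@(bot.read_position()-o),bot.read_clock())
save("top","low_t");save("side","low_s")
f=lambda p,x,y:cv2.resize(cv2.imread(p)[y:y+120,x:x+100],None,fx=4,fy=4,interpolation=cv2.INTER_CUBIC)
cv2.imwrite("pics/z5.png",np.hstack([f("pics/low_s.png",140,205),f("pics/low_t.png",140,140)]))
E
```

```text
[-0.00086016  0.00091448  0.03692234] 17.925
```

View pics/z5.png

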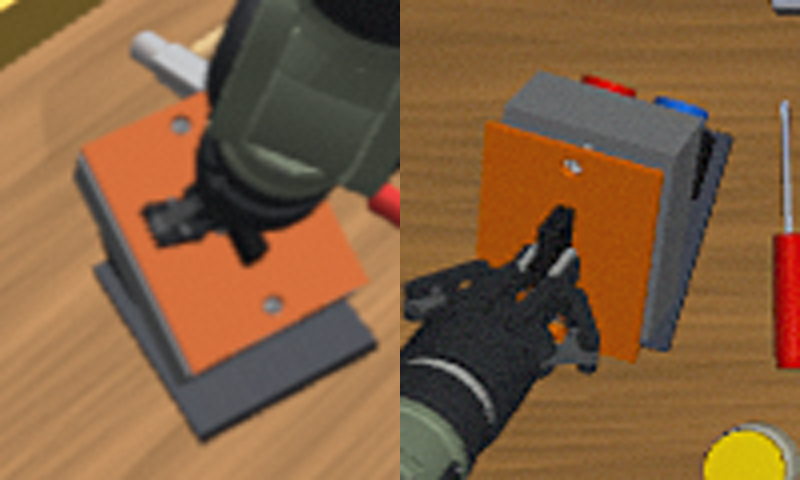

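```bash
sed -e 's/hov_/low_/; s#/3+off\[n\]-.33#/4+off[n]-.375#' -e 's/^ob=.*/ob={"side":{"hh":(181,125),"hl":(273,304),"A":(79,152),"Cc":(369,280),"D":(190,377)},/; s/^    "top":{"hh.*/    "top":{"hh":(172,166),"A":(85,121),"B":(263,170),"Cc":(236,362)}}/; s/(130,150)/(140,205)/; s/(120,110)/(140,140)/' fit.py > fit2.py; python3 fit2.py
```

```text
dz 0.022591909356672484
side hh [184.9 235.9] [184.9 236. ] 22
side hl [207.9 280.6] [207.9 280.9] 22
side [-0.0019  0.0008  0.0141] [[-0.4, 0.4], [0.0, 0.3], [-0.1, -0.8], [-0.1, 0.3], [1.2, -0.6]]
top hh [182.6 181.1] [182.9 181.2] 13
top [ 0.0013  0.0009 -0.    ] [[-0.2, -0.2], [0.3, 0.1], [-0.1, 0.5], [0.1, -0.4]]
```

```bash
python3 - <<'E'
from h import *
o,M=face(np.load("face.npy"));zg=float(np.load("zg.npy"))
P=lambda x,y,z:o+M@[x,y,z+zg]
bot.move_linear(P(-.0013,.0001,.016),speed=.05)
f0=np.array(bot.read_ft_force())
for z in(.008,.003,-.002):
    s=bot.move_linear(P(-.0013,.0001,z),speed=.02,until_force=12)
    p=M.T@(bot.read_position()-o)-[0,0,zg]
    print(s,(p*1e3).round(2),(M.T@(np.array(bot.read_ft_force())-f0)).round(1),np.round(bot.read_moment(),2),bot.read_clock())
    if s:break
save("top","seat_t");save("side","seat_s")
E
```

```text
False [-1.41 -0.01  7.85] [ 0.2 -0.5  1. ] [ 0.25  0.88 -0.02] 18.8417
False [-1.42 -0.04  2.83] [0.1 0.8 0.7] [0.24 0.88 0.02] 19.2417
True [-1.26  0.28 -0.09] [3.1 0.7 7.2] [-0.02  0.47  0.01] 19.5
```

```bash
python3 - <<'E'
from h import *
o,M=face(np.load("face.npy"))
bot.set_gripper(.45)
p=np.array(bot.read_position());bot.move_linear(p+M@[0,0,.13],speed=.12)
q=bot.read_joint_positions();q[0]-=.9;bot.goto_joints(q);bot.wait(.3)
save("top","end_t");save("side","end_s");print(bot.read_clock(),bot.read_finger_force())
f=lambda p,x,y:cv2.resize(cv2.imread(p)[y:y+120,x:x+100],None,fx=4,fy=4,interpolation=cv2.INTER_CUBIC)
cv2.imwrite("pics/z6.png",np.hstack([f("pics/end_s.png",140,205),f("pics/end_t.png",140,140)]))
E
```

```text
23.3833 0.0
```

View pics/z6.png

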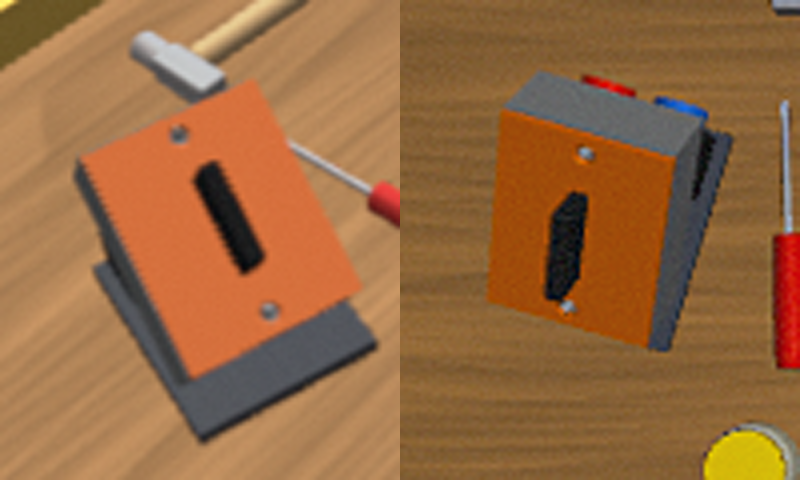

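The cover lies flush on the rim. Both pins show through its holes, at side (179,134) and (269,311) and top (586,153) and (568,306). The gripper is clear, so I'm handing in.

```bash
python3 -c "
from cell import bot
print(bot.close_job())"
```

```text
the job is handed in; nothing more can be done
None
```

The breaker toggle is pushed up against its end stop, and the orange cover is seated flush on both pins and released; the job was handed in after about 23 s of robot time, and no verdict came back.

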